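Hold the sprung chest lid at the airing mark

ROBOT

A 7-joint arm with a two-finger parallel gripper is mounted at the origin on the work surface. World frame = base frame: x ahead of the robot, y to its left, z up, the work surface at z = 0. Lengths are in mm, angles in degrees, forces in N, time in s.
With the tool pointing down it reaches from about 425 to 825 mm from the base axis. Payload 3.6 kg.
Tool frame: the origin (TCP) lies at the very end of the fingers, on their centre line; the grasp point (between the pads) lies 19 mm behind it; x points along the fingers, y is the direction in which the jaws open and shut, and the axes are right-handed (so a half turn about x gives the same grasp; the last joint's range is limited). The gripper opens to 93 mm and grips with 3 to 60 N. Pads are 15 mm wide; open, the fingers measure 128 mm over their backs; the gripper's body (75 mm by 188 mm) begins 65 mm behind the grasp point.
Start: joints at [65.518, 35.231, -0.722, 81.555, 0.464, 63.22, -2.315], TCP at [253.609, -598.451, 218.64] pointing down, gripper open.
Joint ranges: [-178.69, 178.69], [-17.37, 117.87], [-77.05, 75.6], [15.02, 138.74], [-78.02, 258.01], [0.78, 113.62], [-162.83, 162.83]. Speed limits (degrees/s): [159.86, 159.86, 180, 180, 180, 180, 180].

INTERFACE

Orientations are given as a 3x3 rotation matrix whose columns are the frame's x, y, z axes.
In Python, from plant import manip gives the robot as it stands. The module is installed in compiled form; this text tells all that it offers.
- The arm moves only by the tool apply_moves, never from a script. Its argument "series" is a list of rows, each an object with "linear": the shift along the world's x, y, z in cm, a list of three; "twist": the turn, a rotation vector about the world's x, y, z in rad, a list of three. In form: [{"linear": [dx, dy, dz], "twist": [wx, wy, wz]}, ...]. A call has 1 to 8 rows; each row shifts and turns the pose as measured when the row begins; what a row does not reach is not made up. A row lasts 1/8 s, in which the tool goes at most 62.5 mm and 10.7 degrees, less where a joint would pass 70% of its speed; a pose out of reach is approached as far as the arm can. A call is refused whole if a number of a shift passes 6.25 or a number of a turn 0.188, either way. A call with a gripper value outside its range is refused whole. "claw" is the gripper command: -1 is fully open, 1 is shut, values between are in proportion, set as the call begins (left out, the last holds). The fingers move at their own pace and stop on an object; the grip force is fixed at half the most. Time passes only in rows, so rows that do not move let the fingers close. It gives the time, the measured TCP pose, the force and the opening at its end, in the units of the state.
- manip.observe(): the state, without advancing time (a new reading comes with each control period).
- manip.camera(name): name is "scene" or "top" or "wrist"; returns a dict with "frame" (400x640x3 uint8, red, green, blue), "mtx" (3x3 intrinsics, pixels), "T" (4x4, takes a point from camera to world coordinates). Camera axes: x right, y down, z forward; pixel columns grow to the right and rows downward; lengths in mm; the calibration is good to about 2 mm. A picture is of the moment at which its call begins. There is no depth.
- manip.hand_in(): hands the job in, once; it reports no verdict.
The state is a dict: "time": time; "joints": joint angles; "joint_vel": joint speeds; "effort": joint torques, N m; "tool_pos": TCP position; "eef_rot": TCP orientation; "force": force on the tool from outside, world axes, zero at the start; "ft_torque": the same for the moment, N m; "finger_gap": finger opening in mm.
Only numpy, scipy, OpenCV 4.12 (cv2) and the standard library are available. Lean on these libraries where they do the work, as an engineer would, in place of code of your own. Each camera call takes 0.05 s, during which the arm holds its last target. There are 200 camera calls.

TASK

Turn the blue turnbutton aside to free the chest's green lid: swing it, either way, until it lies along the chest's front and is well clear of the lid. Then lift the lid against its spring until its white pointer lines up with the red mark on the wooden quadrant, and finish still holding it steady there with the gripper, so that a workmate can reach in. Do not shift the red mark, and leave the other things on the bench where they are.

Things in the scene. Friction and masses are not known exactly. Their poses are not given: they have to be found in the camera images.
- chest: fixed wooden chest, 220 (x) x 300 (y) x 100 mm tall; origin at the centre of its underside, +z up, -x its front (about towards the robot), +y its left side with the quadrant. A dark ledge (47 x 140 mm, top at 104 mm) juts from its front under the turnbutton. The quadrant is an upright wooden arc on the left side (chest y 170 to 178 mm, 240 mm about the hinge line)
- button (a joint): angle of the blue turnbutton about its upright pin, rad: 0 = bar points straight over the lid (chest +x), positive = anticlockwise from above, stops at +-1.65; it starts within 0.3 of 0, stays where left (stiff, 0.06 N m) and bars the lid until it is turned to beyond about +-1.2; +-1.57 lies along the chest's front
- button_grip (a point): point on the turnbutton's pin at the height to grip, 147 mm above the bench. Its x axis runs along the bar. A flat upright fin, 34 mm long along the bar, 12 mm thick, centred on the pin, reaches from 13 mm above to 22 mm below this point; under it lies the bar, 14 mm wide, 10 mm thick, reaching 52 mm from the pin over the lid, its underside 3 mm above the lid
- lid (a joint): opening angle of the green lid, rad: 0 = shut, grows as its front edge rises, stop at 1.3. A spring hinge pulls it shut: 0.3 N m when shut plus 0.6 N m per rad; lid weight 0.35 kg (varies); it snaps shut if let go. Lifting at the handle takes about 4 to 7 N
- lid_grip (a point): centre of the black lid handle: a round bar 16 mm thick, 36 mm long along the chest's y, its centre 38 mm above the lid's top on a 10 mm stem. It turns with the lid, 190 mm from the hinge line along the lid and 44 mm above the lid's mid-plane; shut, it is 150 mm above the bench. The lid is 225 x 304 x 12 mm; a white pointer bar (80 x 12 x 8 mm) lies along the front of its left edge, in its mid-plane
- lid_hinge (a point): middle of the lid's hinge line, which runs along the chest's y at the chest's back, 106 mm above the bench
- mark (a joint): angle of the red mark on the quadrant, rad, about the same hinge line and counted like the lid's: the lid is at the mark when lid equals mark. Set anew each time between 0.4 and 0.85; it can be pushed out of place, so do not touch it
- mark_tip (a point): middle of the red mark, a bar 85 x 20 x 8 mm that points at the hinge line, 217 mm from that line, 174 mm to the chest's left of its middle
- glue_cup: white glue cup, 72 mm wide, 45 mm tall; a bystander, origin at its underside's middle
- bundle_a: bundle of white paper tubes with a brown band, 90 x 56 x 19 mm, lying right of the chest; a bystander, origin at its underside's middle
- bundle_b: bundle of white paper tubes with a brown band, 90 x 56 x 19 mm, lying in front of the chest; a bystander, origin at its underside's middle
- jar: clear jar with a white cap, 72 mm wide, 85 mm tall; a bystander, origin at its underside's middle
- phone: black phone lying flat, 150 x 72 x 9 mm; a bystander, origin at its underside's middle
- blue_cup: blue cup, 84 mm wide, 85 mm tall; a bystander, origin at its underside's middle
- scissors: scissors with copper handles lying flat, 170 mm long, 10 mm thick; a bystander, origin at its underside's middle

How it is judged:
By the outcome, as a careful person would: the job done as asked, in the order asked, and still so for the second after the job is handed in, while the arm keeps its last pose, push and grip.
It also fails if it takes over 61 s, if anything falls off the work surface, if the arm or the gripper's body presses on something with over 40 N, if the wrist force passes 120 N, or if a joint passes its speed limit or range.

## Working session

There is one attempt and no reset: what is moved stays moved. The work goes in short steps, Python scripts to look and compute and a tool call to move; the robot and the scene stay as the last step left them, time stands still between calls to the robot, and variables do not carry over. Pictures are saved under pics/ and viewed, about 8 in all and at most 12, crops included, and the job is handed in when it is done.

Besides the shell and the picture viewer there is one more tool, called after "Emit:" in YAML: its name, and indented under it one key for each argument. apply_moves: Moves the arm, as the interface text tells. Its arguments: {"type":"object","properties":{"series":{"type":"array"},"claw":{"type":"number"}},"required":["series"]}

```bash
mkdir -p pics
python3 - <<'E'
from plant import manip
import cv2,pickle
d={}
for n in("scene","top"):
    c=manip.camera(n);d[n]=c
    cv2.imwrite(f"pics/{n}0.png",c["frame"][:,:,::-1])
    print(n,c["mtx"].tolist(),c["T"].round(3).tolist())
pickle.dump(d,open("cam0.pkl","wb"))
s=manip.observe();print(s)
E
```

```text
scene [[375.7418256806174, 0.0, 321.2047640122419], [0.0, 375.7418256806174, 201.1058747557406], [0.0, 0.0, 1.0]] [[-0.367, 0.617, -0.696, 1243.98], [0.93, 0.231, -0.286, 301.811], [-0.016, -0.752, -0.659, 784.512], [0.0, 0.0, 0.0, 1.0]]
top [[432.30177492809844, 0.0, 319.463119269492], [0.0, 432.30177492809844, 200.87600160428914], [0.0, 0.0, 1.0]] [[0.027, -0.982, 0.187, 244.638], [-1.0, -0.028, -0.001, -15.637], [0.006, -0.186, -0.982, 1615.211], [0.0, 0.0, 0.0, 1.0]]
{'time': 0.1, 'joints': array([65.51825664, 35.28381808, -0.7233055 , 81.63029915,  0.46453579,
       63.22057463, -2.31278657]), 'joint_vel': array([-0.00131391, -0.01424555,  0.05562182, -0.29191805,  0.0803517 ,
       -0.04533696, -0.05778248]), 'effort': array([ 1.15910076e-03, -4.60044479e+01,  2.10134354e-01, -1.66246140e+01,
       -6.11354155e-02,  1.69106189e-02,  1.10055644e-04]), 'tool_pos': array([ 253.3296872 , -597.83385609,  217.60641637]), 'eef_rot': array([[-9.25939483e-04,  3.90242619e-01, -9.20711595e-01],
       [ 2.10602622e-03, -9.20709187e-01, -3.90243716e-01],
       [-9.99997354e-01, -2.30038482e-03,  3.06598011e-05]]), 'force': array([-0.26348833, -1.20009828,  0.58927508]), 'ft_torque': array([-0.02754624, -0.01407283, -0.00693929]), 'finger_gap': 92.61132398178937}
```

View pics/scene0.png

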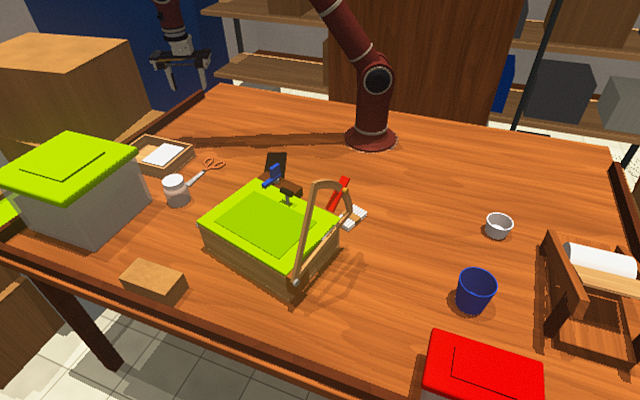

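View pics/top0.png

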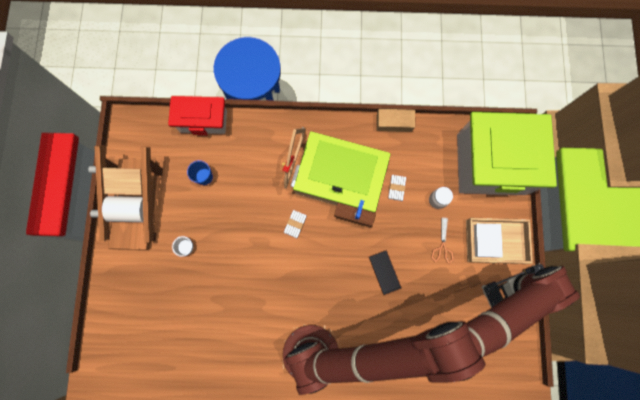

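The scene view shows the chest at about (270,235), with the button at (270,180), the handle at (288,197) and the red mark at (338,195). The top view shows the chest at (342,172), the button at (360,210) and the handle at (337,189). I'll enlarge both.

Run:
```python
import cv2,pickle,numpy as np
d=pickle.load(open("cam0.pkl","rb"))
def crop(n,x0,y0,w,h,k,out):
    f=d[n]["frame"][y0:y0+h,x0:x0+w,::-1]
    f=cv2.resize(f,None,fx=k,fy=k,interpolation=cv2.INTER_CUBIC)
    for i in range(0,w,20):
        cv2.line(f,(i*k,0),(i*k,8),(255,255,255),1);cv2.putText(f,str(x0+i),(i*k,20),0,.4,(255,255,255),1)
    for i in range(0,h,20):
        cv2.line(f,(0,i*k),(8,i*k),(255,255,255),1);cv2.putText(f,str(y0+i),(8,i*k+4),0,.4,(255,255,255),1)
    cv2.imwrite(out,f)
crop("top",270,120,130,110,6,"pics/topc.png")
crop("scene",190,145,190,150,4,"pics/scenec.png")
```

```text
(no output)
```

View pics/topc.png

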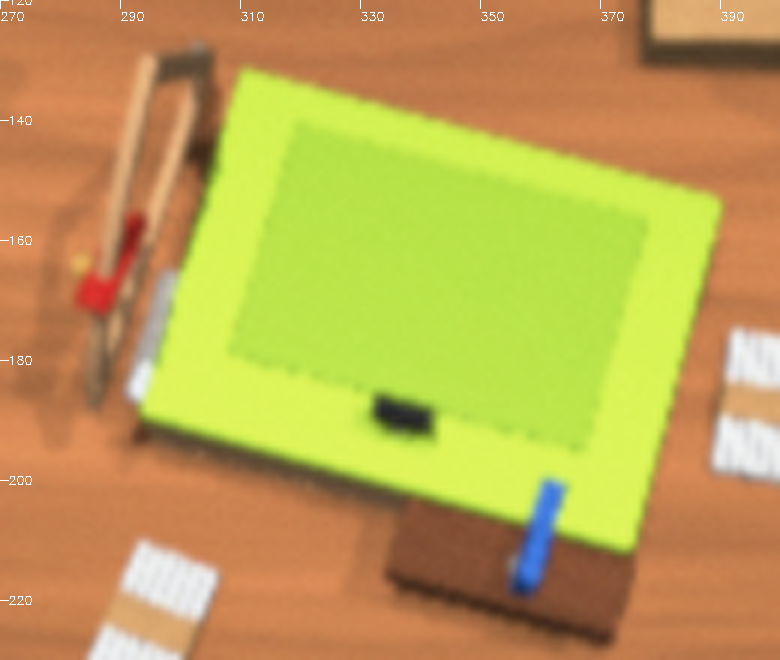

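View pics/scenec.png

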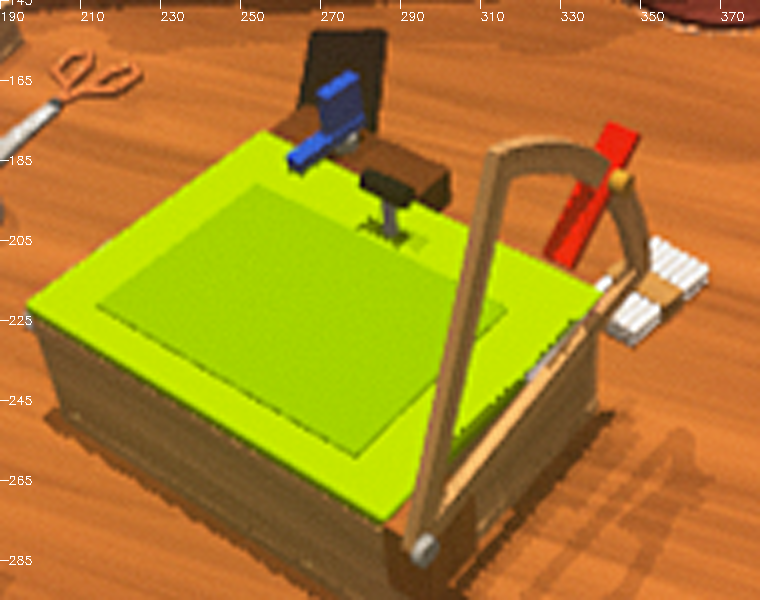

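The top crop gives the lid corners at (310,131), (390,153), (375.5,212) and (292.5,189), the bar tip at (362.5,200) and the mark between (292,156) and (286,168.5). The scene crop gives the mark between (345.5,178) and (330,210) and the handle at (286.5,192). Now I'll fit the poses.

```bash
cat > h.py <<'E'
import numpy as np,pickle
from scipy.optimize import least_squares
def proj(c,P):
    T=c["T"];p=(np.asarray(P,float)-T[:3,3])@T[:3,:3]
    q=p@c["mtx"].T;return q[...,:2]/q[...,2:]
def c2w(s,P):  # hinge frame: x fwd(back), y left, z up; origin hinge mid at z=106
    c,n=np.cos(s[2]),np.sin(s[2]);P=np.asarray(P,float)
    return np.stack([s[0]+c*P[...,0]-n*P[...,1],s[1]+n*P[...,0]+c*P[...,1],106+P[...,2]],-1)
E
python3 - <<'E'
from h import *
d=pickle.load(open("cam0.pkl","rb"))
t=lambda l:np.array([((u+.5)/6-.5+270,(v+.5)/6-.5+120) for u,v in l])
s=lambda l:np.array([((u+.5)/4-.5+190,(v+.5)/4-.5+145) for u,v in l])
# order: BL BR FR FL lid top corners, handle, bar tip mid, mark outer, mark inner
T=t([(242,68),(721,199),(634,552),(138,416),(402,412),(555,482),(97,292),(135,222)])
S=s([(387,521),(27,302),(263,130),(603,292),(387,186),(293,163),(622,133),(560,260)])
def pts(p):
    b=p[3];m=p[7]
    r=lambda R:[-R*np.cos(m),174,R*np.sin(m)]
    tip=[p[4]+52*np.cos(p[6]),p[5]+52*np.sin(p[6]),15]
    return c2w(p,[[b,152,6],[b,-152,6],[b-225,-152,6],[b-225,152,6],[-190,0,44],tip,r(259.5),r(174.5)])
def res(p):
    P=pts(p);a=proj(d["top"],P)-T;c=proj(d["scene"],P)-S
    # fin outer end top view
    f=c2w(p,[p[4]-17*np.cos(p[6]),p[5]-17*np.sin(p[6]),54])
    g=proj(d["top"],f)-t([(525,590)])[0]
    g2=proj(d["scene"],c2w(p,[p[4]-17*np.cos(p[6]),p[5]-17*np.sin(p[6]),54]))-s([(355,75)])[0]
    g3=proj(d["scene"],c2w(p,[p[4]+17*np.cos(p[6]),p[5]+17*np.sin(p[6]),54]))-s([(321,91)])[0]
    return np.r_[a.ravel(),c.ravel(),g,g2,g3]
o=least_squares(res,[700,-60,-.2,2,-240,-70,0,.6],loss="soft_l1")
p=o.x;print(p.round(3));print(o.fun.round(1))
pickle.dump(p,open("fit.pkl","wb"))
print("pin",c2w(p,[p[4],p[5],41]).round(1),"handle",pts(p)[4].round(1),"marktip",c2w(p,[-217*np.cos(p[7]),174,217*np.sin(p[7])]).round(1),"markdeg",np.degrees(p[7]),"yaw",np.degrees(p[2]))
E
```

```text
[ 754.618 -120.777    6.037   -0.967 -252.644  -95.01     6.237    6.952]
[-0.4 -0.5  0.5 -0.6 -0.3 -0.3 -0.4 -0.5 -0.1 -0.3 -0.1 -0.  -0.9  1.5
 -0.5 -1.3 -0.4 -1.  -0.9 -0.4 -0.1 -1.   1.1 -1.  -0.1  0.2  0.  -0.7
  0.4 -1.6 -0.9  0.3  0.1 -1.3  0.  -1.3  0.2  0.3]
pin [ 486.4 -151.4  147. ] handle [570.3 -74.5 150. ] marktip [631.8  89.4 240.5] markdeg 398.3082920899058 yaw 345.9137941483715
```

The fit is good: chest yaw −14.1°, pin at (486,−151), handle at (570,−75), button about −0.05 rad, mark about 0.67 rad. I'll go above the button.

Emit:
apply_moves:
  series:
    - {"linear": [2.4,4.5,0.3],"twist": [0,0,-0.09]}
    - {"linear": [2.4,4.5,0],"twist": [0,0,-0.09]}
    - {"linear": [2.4,4.5,0],"twist": [0,0,-0.09]}
    - {"linear": [2.4,4.5,0],"twist": [0,0,-0.09]}
    - {"linear": [2.4,4.5,0],"twist": [0,0,-0.09]}
    - {"linear": [2.4,4.5,0],"twist": [0,0,-0.09]}
    - {"linear": [2.4,4.5,0],"twist": [0,0,-0.09]}
    - {"linear": [2.4,4.5,0],"twist": [0,0,-0.09]}
  claw: -1

```text
time: 1.1
tool_pos: [444.4, -228.7, 216.5]
eef_rot: [[-0.003, -0.346, -0.938], [0.008, -0.938, 0.346], [-1.0, -0.006, 0.005]]
force: [1.1, 0.1, 0.4]
finger_gap: 93.0
```

Emit:
apply_moves:
  series:
    - {"linear": [1.4,2.6,0],"twist": [0,0,0.02]}
    - {"linear": [1.4,2.6,0],"twist": [0,0,0.02]}
    - {"linear": [1.4,2.5,0],"twist": [0,0,0.02]}
    - {"linear": [0,0,0],"twist": [0,0,0]}
    - {"linear": [0,0,0],"twist": [0,0,0]}

```text
time: 1.72
tool_pos: [487.7, -143.9, 214.8]
eef_rot: [[-0.007, -0.279, -0.96], [0.01, -0.96, 0.279], [-1.0, -0.008, 0.01]]
force: [-0.4, -0.1, -0.6]
finger_gap: 93.0
```

Run:
```python
from plant import manip
import cv2,pickle
from h import *
p=pickle.load(open("fit.pkl","rb"))
s=manip.observe();R=s["eef_rot"];print(s["time"],s["joints"].round(2),s["tool_pos"].round(1),R.round(3).tolist(),s["force"].round(1))
c=manip.camera("wrist");pickle.dump(c,open("w1.pkl","wb"))
a=p[6]
L={}
for n,q in {"pin_top":[p[4],p[5],54],"tip":[p[4]+52*np.cos(a),p[5]+52*np.sin(a),19],"handle":[-190,0,52]}.items():
    L[n]=proj(c,c2w(p,q));print(n,L[n].round(1))
f=c["frame"][:,:,::-1].copy()
for u,v in L.values(): cv2.drawMarker(f,(int(u),int(v)),(255,0,255),cv2.MARKER_CROSS,10,1)
cv2.imwrite("pics/w1.png",f)
```

```text
1.725 [ 10.39  23.27   5.49 104.65  -3.27  52.79 -88.75] [ 487.7 -143.9  214.8] [[-0.007, -0.279, -0.96], [0.01, -0.96, 0.279], [-1.0, -0.008, 0.01]] [-0.4 -0.1 -0.6]
pin_top [330.7 213.9]
tip [330.8 143.2]
handle [199.8 136.7]
```

View pics/w1.png

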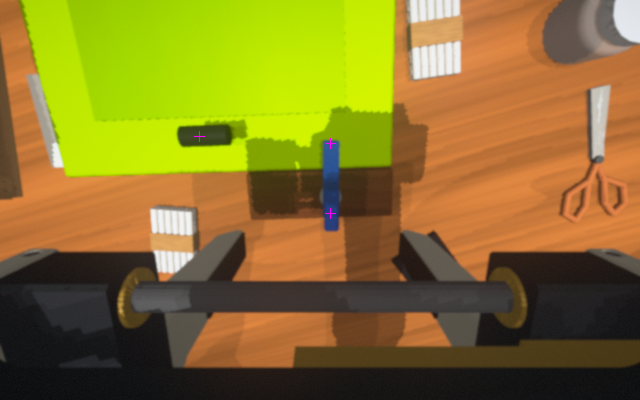

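The wrist view agrees with the fit: the bar is at column 331 and upright in the image, and the handle is at (205,135) against a predicted (200,137). I'll go down over the fin.

Emit:
apply_moves:
  series:
    - {"linear": [-0.1,-0.7,-0.5],"twist": [-0.01,-0.007,-0.008]}
    - {"linear": [0,0,-2],"twist": [0,0,0]}
    - {"linear": [0,0,-2],"twist": [0,0,0]}
    - {"linear": [0,0,-2],"twist": [0,0,0]}
    - {"linear": [0,0,0],"twist": [0,0,0]}
    - {"linear": [0,0,0],"twist": [0,0,0]}

```text
time: 2.52
tool_pos: [483.2, -160.0, 148.1]
eef_rot: [[0.001, -0.301, -0.954], [-0.006, -0.954, 0.301], [-1.0, 0.005, -0.002]]
force: [-0.3, -0.0, 0.1]
finger_gap: 92.8
```

Emit:
apply_moves:
  series:
    - {"linear": [0.3,0.8,-0.5],"twist": [0.005,0,0.01]}
    - {"linear": [0,0,-0.8],"twist": [0,0,0]}
    - {"linear": [0,0,-0.4],"twist": [0,0,0]}
    - {"linear": [0,0,0],"twist": [0,0,0]}
    - {"linear": [0,0,0],"twist": [0,0,0]}

```text
time: 3.15
tool_pos: [487.5, -151.9, 131.5]
eef_rot: [[0.004, -0.291, -0.957], [-0.001, -0.957, 0.291], [-1.0, 0.0, -0.004]]
force: [-0.6, 0.2, 0.2]
finger_gap: 93.3
```

Emit:
apply_moves:
  series:
    - {"linear": [0,0,0],"twist": [0,0,0]}
    - {"linear": [0,0,0],"twist": [0,0,0]}
    - {"linear": [0,0,0],"twist": [0,0,0]}
    - {"linear": [0,0,0],"twist": [0,0,0]}
    - {"linear": [0,0,0],"twist": [0,0,0]}
    - {"linear": [0,0,0],"twist": [0,0,0]}
  claw: 1

```text
time: 3.9
tool_pos: [487.7, -152.1, 131.9]
eef_rot: [[0.005, -0.291, -0.957], [-0.002, -0.957, 0.291], [-1.0, 0.0, -0.005]]
force: [-0.7, 0.2, -0.3]
finger_gap: 37.5
```

Emit:
apply_moves:
  series:
    - {"linear": [0,0,0],"twist": [0,0,0]}
    - {"linear": [0,0,0],"twist": [0,0,0]}
    - {"linear": [0,0,0],"twist": [0,0,0]}
    - {"linear": [0,0,0],"twist": [0,0,0]}
    - {"linear": [0,0,0],"twist": [0,0,0]}

```text
time: 4.53
tool_pos: [488.0, -151.3, 131.9]
eef_rot: [[0.005, -0.29, -0.957], [-0.001, -0.957, 0.29], [-1.0, -0.001, -0.005]]
force: [0.0, 0.4, -0.5]
finger_gap: 11.7
```

Gripped at 11.7 mm. Now I'll turn it anticlockwise.

Emit:
apply_moves:
  series:
    - {"linear": [0,0,0],"twist": [0,0,0.12]}
    - {"linear": [0,0,0],"twist": [0,0,0.12]}
    - {"linear": [0,0,0],"twist": [0,0,0.12]}
    - {"linear": [0,0,0],"twist": [0,0,0.12]}
    - {"linear": [0,0,0],"twist": [0,0,0.12]}
    - {"linear": [0,0,0],"twist": [0,0,0.12]}

```text
time: 5.28
tool_pos: [488.0, -152.3, 131.9]
eef_rot: [[0.005, 0.431, -0.903], [0.002, -0.903, -0.431], [-1.0, 0.001, -0.006]]
force: [-0.0, 0.8, -1.2]
finger_gap: 11.7
```

Emit:
apply_moves:
  series:
    - {"linear": [0,0,0],"twist": [0,0,0.12]}
    - {"linear": [0,0,0],"twist": [0,0,0.12]}
    - {"linear": [0,0,0],"twist": [0,0,0.12]}
    - {"linear": [0,0,0],"twist": [0,0,0.12]}
    - {"linear": [0,0,0],"twist": [0,0,0.12]}
    - {"linear": [0,0,0],"twist": [0,0,0.12]}
    - {"linear": [0,0,0],"twist": [0,0,0.1]}
    - {"linear": [0,0,0],"twist": [0,0,0]}

```text
time: 6.28
tool_pos: [489.0, -153.0, 131.9]
eef_rot: [[0.005, 0.96, -0.281], [0.007, -0.281, -0.96], [-1.0, 0.003, -0.008]]
force: [-0.2, 0.8, 1.3]
finger_gap: 11.4
```

Emit:
apply_moves:
  series:
    - {"linear": [0,0,0],"twist": [0,0,0.04]}
    - {"linear": [0,0,0],"twist": [0,0,0]}

```text
time: 6.52
tool_pos: [489.1, -153.0, 131.9]
eef_rot: [[0.005, 0.97, -0.242], [0.007, -0.242, -0.97], [-1.0, 0.003, -0.008]]
force: [-0.5, 2.3, 0.6]
finger_gap: 11.8
```

Emit:
apply_moves:
  series:
    - {"linear": [0,0,0],"twist": [0,0,0]}
    - {"linear": [0,0,0],"twist": [0,0,0]}
    - {"linear": [0,0,0],"twist": [0,0,0]}
    - {"linear": [0,0,0],"twist": [0,0,0]}
    - {"linear": [0,0,0],"twist": [0,0,0]}
    - {"linear": [0,0,0],"twist": [0,0,0]}
  claw: -1

```text
time: 7.28
tool_pos: [488.5, -154.3, 131.7]
eef_rot: [[0.004, 0.97, -0.244], [0.005, -0.244, -0.97], [-1.0, 0.002, -0.006]]
force: [-0.3, 0.2, -0.6]
finger_gap: 67.5
```

Emit:
apply_moves:
  series:
    - {"linear": [0,0,1.5],"twist": [0,0,0]}
    - {"linear": [0,0,2],"twist": [0,0,0]}
    - {"linear": [0,0,2],"twist": [0,0,0]}
    - {"linear": [0,0,2],"twist": [0,0,0]}
    - {"linear": [0,0,0],"twist": [0,0,0]}

```text
time: 7.9
tool_pos: [489.3, -154.0, 212.8]
eef_rot: [[0.007, 0.97, -0.243], [0.005, -0.243, -0.97], [-1.0, 0.006, -0.006]]
force: [0.3, -0.0, 0.7]
finger_gap: 93.0
```

Run:
```python
from plant import manip
import cv2,pickle
from h import *
s=manip.observe();print(s["time"],s["joints"].round(2),s["tool_pos"].round(1),s["eef_rot"].round(3).tolist())
c=manip.camera("scene");f=c["frame"][145:295,190:390,::-1]
cv2.imwrite("pics/s2.png",cv2.resize(f,None,fx=4,fy=4,interpolation=cv2.INTER_CUBIC))
```

```text
7.9 [ 32.49  24.98 -24.8  104.24  12.38  53.12 -11.75] [ 489.3 -154.   212.8] [[0.007, 0.97, -0.243], [0.005, -0.243, -0.97], [-1.0, 0.006, -0.006]]
```

View pics/s2.png

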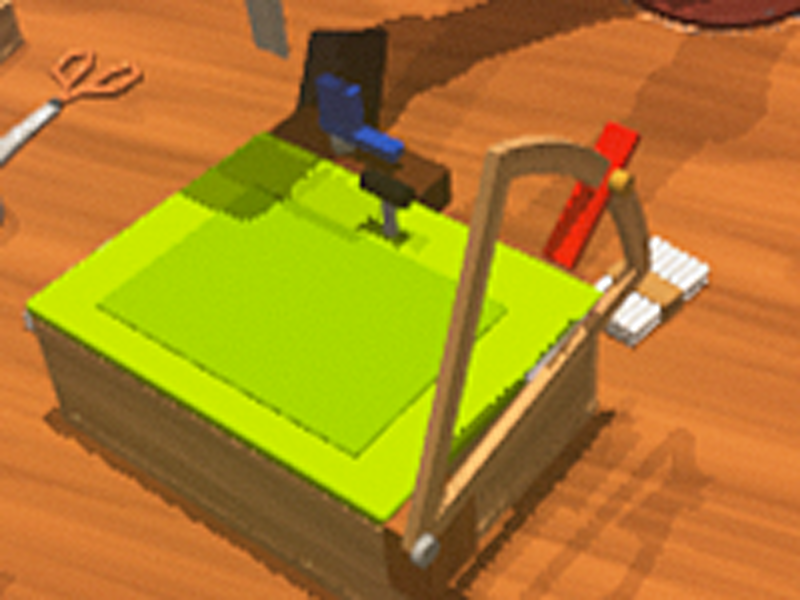

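The scene view shows the blue bar lying along the front: fin at (340,105), tip at (395,147) in the crop, clear of the lid. Next, over the handle.

Emit:
apply_moves:
  series:
    - {"linear": [2.3,2.0,0],"twist": [0,0,0]}
    - {"linear": [2.3,2.0,0],"twist": [0,0,0]}
    - {"linear": [2.2,1.9,0],"twist": [0,0,0]}
    - {"linear": [0,0,0],"twist": [0,0,0]}
    - {"linear": [0,0,0],"twist": [0,0,0]}

```text
time: 8.57
tool_pos: [554.0, -95.2, 207.8]
eef_rot: [[-0.005, 0.969, -0.246], [0.004, -0.246, -0.969], [-1.0, -0.006, -0.003]]
force: [0.6, -0.3, -0.5]
finger_gap: 93.2
```

Run:
```python
from plant import manip
import cv2,pickle
from h import *
p=pickle.load(open("fit.pkl","rb"))
s=manip.observe();print(s["time"],s["joints"].round(2),s["tool_pos"].round(1),s["eef_rot"].round(3).tolist())
c=manip.camera("wrist");f=c["frame"][:,:,::-1].copy()
for y in(-18,0,18):
    u,v=proj(c,c2w(p,[-190,y,52]));print(u,v); cv2.drawMarker(f,(int(u),int(v)),(255,0,255),cv2.MARKER_CROSS,8,1)
cv2.imwrite("pics/w2.png",f)
```

```text
8.575 [ 23.23  29.81 -24.16  96.57  13.76  56.88 -19.95] [554.  -95.2 207.8] [[-0.005, 0.969, -0.246], [0.004, -0.246, -0.969], [-1.0, -0.006, -0.003]]
337.12875617592226 209.5941143728441
337.38427555322204 186.5131011579582
337.65057396938266 162.45841956215625
```

View pics/w2.png

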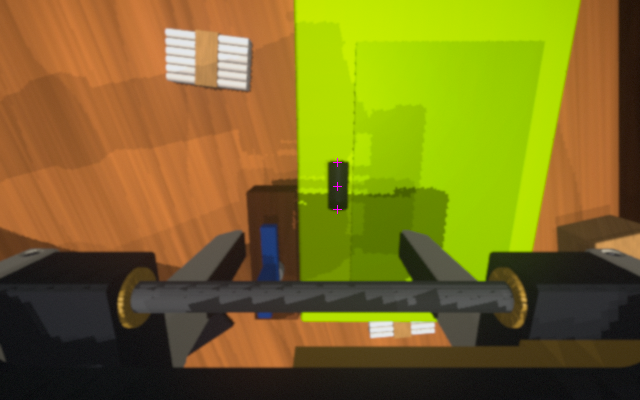

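The predicted handle marks sit exactly on the handle at (337,186), and the button at column 268 is well off the lid. I'll descend with the pads about 11 mm to the chest's right of centre, to stay clear of the stem.

Emit:
apply_moves:
  series:
    - {"linear": [1.3,0.9,0],"twist": [0,0.005,0]}
    - {"linear": [0,0,0],"twist": [0,0,0]}
    - {"linear": [0,0,-1.8],"twist": [0,0,0]}
    - {"linear": [0,0,-1.8],"twist": [0,0,0]}
    - {"linear": [0,0,0],"twist": [0,0,0]}
    - {"linear": [0,0,0],"twist": [0,0,0]}

```text
time: 9.38
tool_pos: [567.6, -88.3, 172.2]
eef_rot: [[-0.009, 0.968, -0.25], [0.003, -0.25, -0.968], [-1.0, -0.009, -0.001]]
force: [-0.7, -0.6, 0.4]
finger_gap: 93.0
```

Emit:
apply_moves:
  series:
    - {"linear": [0,0.2,-1.4],"twist": [0,-0.01,0]}
    - {"linear": [0,0,-1.3],"twist": [0,0,0]}
    - {"linear": [0,0,-1.0],"twist": [0,0,0]}
    - {"linear": [0,0,0],"twist": [0,0,0]}
    - {"linear": [0,0,0],"twist": [0,0,0]}

```text
time: 10.0
tool_pos: [569.6, -86.9, 136.6]
eef_rot: [[0.007, 0.968, -0.251], [0.002, -0.251, -0.968], [-1.0, 0.006, -0.003]]
force: [0.6, 0.5, -0.6]
finger_gap: 92.9
```

Emit:
apply_moves:
  series:
    - {"linear": [-0.2,0.1,-0.5],"twist": [0,0,0.01]}
    - {"linear": [0,0,0],"twist": [0,0,0]}

```text
time: 10.25
tool_pos: [567.8, -85.9, 131.8]
eef_rot: [[0.008, 0.971, -0.241], [0.002, -0.241, -0.971], [-1.0, 0.007, -0.003]]
force: [-0.6, -0.9, 0.6]
finger_gap: 92.9
```

Emit:
apply_moves:
  series:
    - {"linear": [0,0,0],"twist": [0,0,0]}
    - {"linear": [0,0,0],"twist": [0,0,0]}
    - {"linear": [0,0,0],"twist": [0,0,0]}
    - {"linear": [0,0,0],"twist": [0,0,0]}
    - {"linear": [0,0,0],"twist": [0,0,0]}
    - {"linear": [0,0,0],"twist": [0,0,0]}
    - {"linear": [0,0,0],"twist": [0,0,0]}
    - {"linear": [0,0,0],"twist": [0,0,0]}
  claw: 1

```text
time: 11.25
tool_pos: [568.2, -85.9, 132.2]
eef_rot: [[0.009, 0.971, -0.241], [0.002, -0.241, -0.971], [-1.0, 0.008, -0.004]]
force: [0.8, 0.7, 0.1]
finger_gap: 17.2
```

Emit:
apply_moves:
  series:
    - {"linear": [0,0,0],"twist": [0,0,0]}
    - {"linear": [0,0,0],"twist": [0,0,0]}

```text
time: 11.5
tool_pos: [568.9, -86.1, 132.3]
eef_rot: [[0.01, 0.971, -0.241], [0.001, -0.241, -0.971], [-1.0, 0.01, -0.004]]
force: [0.6, 0.2, -0.3]
finger_gap: 15.0
```

```bash
cat > lid.py <<'E'
from h import *
p=pickle.load(open("fit.pkl","rb"));yaw=p[2];MARK=p[7]-2*np.pi
ex=np.array([np.cos(yaw),np.sin(yaw),0]);ey=np.array([-np.sin(yaw),np.cos(yaw),0]);ez=np.array([0,0,1.])
H=c2w(p,[0,0,0]);R0=np.hypot(190,44);A0=np.arctan2(44,190)
def tcp(th,ph,y=-12): return H+y*ey-R0*np.cos(A0+th)*ex+R0*np.sin(A0+th)*ez+19*(-np.sin(ph)*ex-np.cos(ph)*ez)
def lid(pos,R):
    g=np.asarray(pos)-19*np.asarray(R)[:,0]-H
    return np.arctan2(g[2],-g@ex)-A0,np.hypot(g[2],g@ex)-R0,g@ey,np.arctan2(-R[:,0]@ex,-R[2,0])
E
python3 - <<'E'
from lid import *
from plant import manip
s=manip.observe();print(MARK,lid(s["tool_pos"],s["eef_rot"]),ey)
o=None
for th in np.arange(0,.681,.0669):
    t=tcp(th,.6*th); print(th.round(3),t.round(1),None if o is None else ((t-o)/10).round(2)); o=t
E
```

```text
0.6686058277845559 (np.float64(0.008011918656911005), np.float64(-0.9422054157027162), np.float64(-11.639655916194586), np.float64(-0.009724241549682244)) [0.2433815  0.96993064 0.        ]
0.0 [567.4 -86.2 131. ] None
0.067 [569.9 -86.8 143.6] [ 0.25 -0.06  1.26]
0.134 [573.3 -87.6 156. ] [ 0.33 -0.08  1.24]
0.201 [577.4 -88.7 168.1] [ 0.41 -0.1   1.21]
0.268 [582.3 -89.9 179.9] [ 0.49 -0.12  1.18]
0.334 [588.  -91.3 191.3] [ 0.57 -0.14  1.14]
0.401 [594.3 -92.9 202.3] [ 0.64 -0.16  1.1 ]
0.468 [601.4 -94.7 212.8] [ 0.71 -0.18  1.05]
0.535 [609.1 -96.6 222.7] [ 0.77 -0.19  1.  ]
0.602 [617.5 -98.7 232.1] [ 0.83 -0.21  0.94]
0.669 [ 626.4 -101.   240.9] [ 0.89 -0.22  0.88]
```

Emit:
apply_moves:
  series:
    - {"linear": [0.1,0,0.6],"twist": [0.005,0.02,0]}
    - {"linear": [0.1,0,0.6],"twist": [0.005,0.02,0]}
    - {"linear": [0.2,-0.05,0.6],"twist": [0.005,0.02,0]}
    - {"linear": [0.2,-0.05,0.6],"twist": [0.005,0.02,0]}
    - {"linear": [0,0,0],"twist": [0,0,0]}

```text
time: 12.12
tool_pos: [572.5, -87.0, 151.3]
eef_rot: [[-0.079, 0.967, -0.241], [0.024, -0.24, -0.97], [-0.997, -0.083, -0.004]]
force: [2.2, -0.4, -5.8]
finger_gap: 15.0
```

```bash
cat > st.py <<'E'
from lid import *
from plant import manip
s=manip.observe();L=lid(s["tool_pos"],s["eef_rot"])
print(s["time"],s["tool_pos"].round(1),"th,dr,y,tilt",np.round(L,3),"F",s["force"].round(1),"gap",s["finger_gap"].round(1),"j",s["joints"].round(0))
print(s["eef_rot"].round(3).tolist())
E
python3 st.py
```

```text
Traceback (most recent call last):
  File "st.py", line 4, in <module>
    print(s["time"],s["tool_pos"].round(1),"th,dr,y,tilt",np.round(L,3),"F",s["force"].round(1),"gap",s["finger_gap"].round(1),"j",s["joints"].round(0))
                                                                                                      ^^^^^^^^^^^^^^^^^^^^^
AttributeError: 'float' object has no attribute 'round'
```

Lifting goes well: about 6 N of load, and the grip holds. Continuing.

Emit:
apply_moves:
  series:
    - {"linear": [0.2,-0.05,0.7],"twist": [0.005,0.02,0]}
    - {"linear": [0.2,-0.05,0.7],"twist": [0.005,0.02,0]}
    - {"linear": [0.25,-0.05,0.7],"twist": [0.005,0.02,0]}
    - {"linear": [0.25,-0.05,0.7],"twist": [0.005,0.02,0]}
    - {"linear": [0.3,-0.05,0.7],"twist": [0.005,0.02,0]}
    - {"linear": [0.3,-0.05,0.7],"twist": [0.005,0.02,0]}
    - {"linear": [0,0,0],"twist": [0,0,0]}

```text
time: 13.0
tool_pos: [583.5, -89.8, 183.1]
eef_rot: [[-0.211, 0.947, -0.241], [0.056, -0.234, -0.971], [-0.976, -0.218, -0.004]]
force: [-0.7, 0.8, -5.2]
finger_gap: 14.8
```

```bash
sed -i 's/s\["finger_gap"\].round(1)/round(s["finger_gap"],1)/' st.py; python3 st.py
```

```text
13.0 [583.5 -89.8 183.1] th,dr,y,tilt [  0.286  -0.55  -11.698   0.22 ] F [-0.7  0.8 -5.2] gap 14.8 j [ 20.  40. -24.  82.  12.  73. -19.]
[[-0.211, 0.947, -0.241], [0.056, -0.234, -0.971], [-0.976, -0.218, -0.004]]
```

Emit:
apply_moves:
  series:
    - {"linear": [0.3,-0.07,0.65],"twist": [0.006,0.022,0]}
    - {"linear": [0.3,-0.07,0.65],"twist": [0.006,0.022,0]}
    - {"linear": [0.35,-0.08,0.6],"twist": [0.006,0.022,0]}
    - {"linear": [0.35,-0.08,0.6],"twist": [0.006,0.022,0]}
    - {"linear": [0.4,-0.1,0.6],"twist": [0.006,0.022,0]}
    - {"linear": [0.4,-0.1,0.6],"twist": [0.006,0.022,0]}
    - {"linear": [0,0,0],"twist": [0,0,0]}

```text
time: 13.88
tool_pos: [597.9, -93.5, 210.3]
eef_rot: [[-0.355, 0.904, -0.239], [0.091, -0.221, -0.971], [-0.93, -0.367, -0.004]]
force: [-1.1, 0.6, -6.4]
finger_gap: 15.2
```

```bash
python3 st.py
```

```text
13.875 [597.9 -93.5 210.3] th,dr,y,tilt [  0.45   -0.375 -11.752   0.375] F [-1.1  0.6 -6.4] gap 15.2 j [ 19.  45. -23.  69.  11.  89. -17.]
[[-0.355, 0.904, -0.239], [0.091, -0.221, -0.971], [-0.93, -0.367, -0.004]]
```

Emit:
apply_moves:
  series:
    - {"linear": [0.35,-0.09,0.45],"twist": [0.002,0.009,0]}
    - {"linear": [0.35,-0.09,0.43],"twist": [0.002,0.009,0]}
    - {"linear": [0.35,-0.09,0.41],"twist": [0.002,0.009,0]}
    - {"linear": [0.35,-0.09,0.4],"twist": [0.002,0.009,0]}
    - {"linear": [0.35,-0.09,0.38],"twist": [0.002,0.009,0]}
    - {"linear": [0,0,0],"twist": [0,0,0]}
    - {"linear": [0,0,0],"twist": [0,0,0]}

```text
time: 14.75
tool_pos: [614.3, -97.7, 230.9]
eef_rot: [[-0.404, 0.883, -0.238], [0.1, -0.215, -0.971], [-0.909, -0.416, -0.002]]
force: [-1.6, 1.6, -7.5]
finger_gap: 14.9
```

```bash
python3 st.py
python3 - <<'E'
from plant import manip
from lid import *
import cv2
out=[]
d=pickle.load(open("cam0.pkl","rb"))
for n,(x0,y0,w,h) in {"scene":(270,150,100,75),"top":(270,125,75,75)}.items():
    c=manip.camera(n);cv2.imwrite(f"pics/raw3_{n}.png",c["frame"][:,:,::-1]);f=c["frame"][y0:y0+h,x0:x0+w,::-1]
    out.append(cv2.resize(f,(400,300) if n=="scene" else (300,300),interpolation=cv2.INTER_CUBIC))
f=cv2.imread("pics/raw3_scene.png")[150:225,270:370]
cv2.imwrite("pics/s3.png",cv2.resize(f,(800,600),interpolation=cv2.INTER_CUBIC))
E
```

```text
14.75 [614.3 -97.7 230.9] th,dr,y,tilt [  0.588   0.166 -11.707   0.429] F [-1.6  1.6 -7.5] gap 14.9 j [ 18.  48. -23.  61.  10.  98. -16.]
[[-0.404, 0.883, -0.238], [0.1, -0.215, -0.971], [-0.909, -0.416, -0.002]]
```

View pics/s3.png

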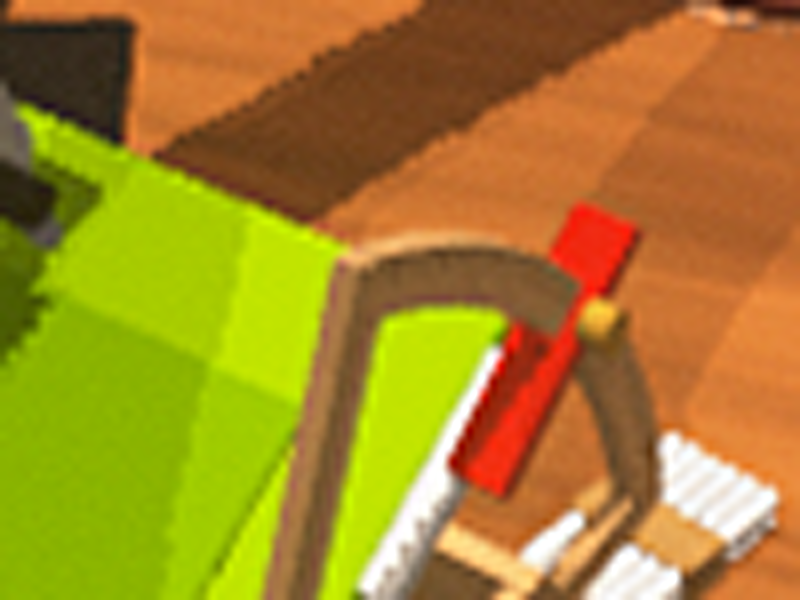

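The crop shows the pointer's front end at about (500,347), just below and behind the red mark, whose left edge runs from (450,465) to (575,203). I'll refine the mark angle with face corners, using the same picture for the pointer.

```bash
cat > mk.py <<'E'
from lid import *
d=pickle.load(open("cam0.pkl","rb"))
def face(r,y,th,n=4): return c2w(p,[-r*np.cos(th)+n*np.sin(th),y,r*np.sin(th)+n*np.cos(th)])
def crop(P,k=8,o=(270,150),cam="scene"): return (proj(d[cam],P)-o+.5)*k-.5
E
python3 - <<'E'
from mk import *
for m in(.62,.65,.68): print("mark",m,*[crop(face(r,y,m)).round(0) for r in(259.5,174.5) for y in(164,184)], "mid",crop(face(217,164,m)).round(0))
for th in(.56,.588,.62): print("lid",th,"lidcorner top",crop(face(225,152,th,6)).round(0),"ptr out",*[crop(face(225,y,th)).round(0) for y in(152,164)],"ptr in",*[crop(face(145,y,th)).round(0) for y in(152,164)])
# outer-left, outer-right, inner-left, inner-right in 8x crop
M=np.array([(575,203),(640,226),(450,465),(505,497)],float)
def f(v):
    P=[face(259.5,164,v[0]),face(259.5,184,v[0]),face(174.5,164,v[0]),face(174.5,184,v[0])]
    return (np.array([crop(q) for q in P])-M).ravel()
o=least_squares(f,[.65]);print(o.x,o.fun.round(0))
g=lambda v:f(v)+np.tile(v[1:],4)
o=least_squares(g,[.65,0,0]);print("free bias",o.x,o.fun.round(0))
E
```

```text
mark 0.62 [588. 212.] [647. 236.] [450. 473.] [509. 501.] mid [519. 342.]
mark 0.65 [579. 203.] [639. 227.] [443. 469.] [502. 496.] mid [512. 335.]
mark 0.68 [570. 194.] [630. 219.] [436. 465.] [495. 492.] mid [504. 329.]
lid 0.56 lidcorner top [510. 315.] ptr out [512. 318.] [547. 333.] ptr in [378. 556.] [412. 573.]
lid 0.588 lidcorner top [504. 308.] ptr out [506. 310.] [540. 325.] ptr in [373. 553.] [407. 569.]
lid 0.62 lidcorner top [495. 300.] ptr out [498. 302.] [532. 317.] ptr in [367. 549.] [402. 565.]
[0.64893627] [ 5. -0. -1.  1. -6.  4. -3. -1.]
free bias [0.66135887 4.48099535 1.49796939] [ 5. -2.  0. -1. -5.  4. -1. -1.]
```

Emit:
apply_moves:
  series:
    - {"linear": [0.27,-0.07,0.3],"twist": [0.002,0.007,0]}
    - {"linear": [0.27,-0.07,0.3],"twist": [0.002,0.007,0]}
    - {"linear": [0.27,-0.07,0.28],"twist": [0.002,0.007,0]}
    - {"linear": [0,0,0],"twist": [0,0,0]}
    - {"linear": [0,0,0],"twist": [0,0,0]}

```text
time: 15.48
tool_pos: [623.0, -99.8, 239.7]
eef_rot: [[-0.424, 0.874, -0.238], [0.106, -0.212, -0.971], [-0.899, -0.437, -0.003]]
force: [-2.4, 1.0, -6.9]
finger_gap: 14.9
```

```bash
python3 st.py
python3 - <<'E'
from plant import manip
import cv2
c=manip.camera("scene")["frame"][:,:,::-1];t=manip.camera("top")["frame"][:,:,::-1]
a=cv2.resize(c[160:235,295:345],(400,600),interpolation=cv2.INTER_CUBIC)
b=cv2.resize(t[140:200,270:310],(400,600),interpolation=cv2.INTER_CUBIC)
cv2.imwrite("pics/s4.png",cv2.hconcat([a,b]))
E
```

```text
15.475 [623.  -99.8 239.7] th,dr,y,tilt [  0.653   0.45  -11.732   0.453] F [-2.4  1.  -6.9] gap 14.9 j [ 17.  50. -23.  56.  10. 102. -15.]
[[-0.424, 0.874, -0.238], [0.106, -0.212, -0.971], [-0.899, -0.437, -0.003]]
```

View pics/s4.png

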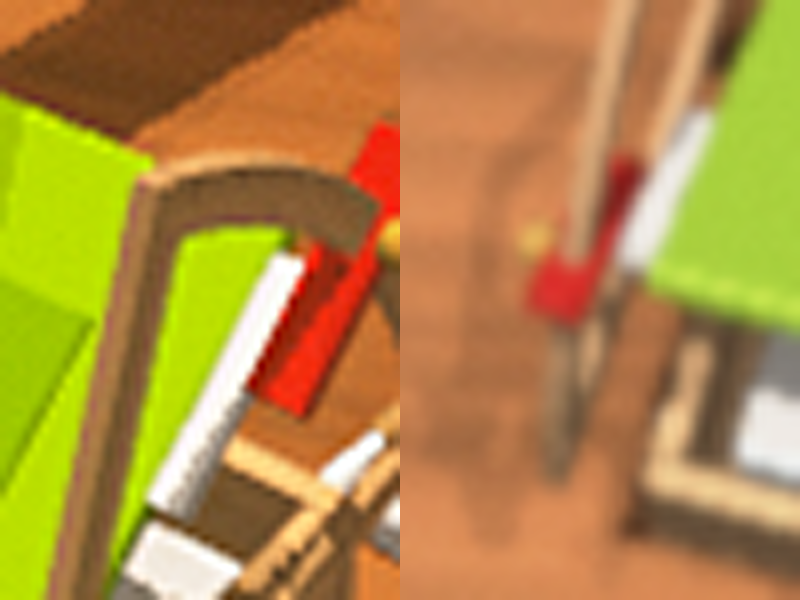

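The crops show the white pointer, outer end at (280,253) to (305,262), lying alongside the red mark with its inner-left corner at (250,385), so it is nearly coplanar with it. I'll do a differential fit of pointer against mark in this one image.

Run:
```python
from mk import *
M=np.array([(575,203),(640,226),(450,465),(504,497)],float)
W=np.array([(480,333),(505,342),(348,580),(380,595)],float)
def f(v,n=6,bw=10.):
    m,th,dr,bx,by=v
    A=[face(r,y,m) for r in(259.5,174.5) for y in(164,184)]
    B=[face(r-dr,y,th,n) for r in(225,145) for y in(152,160)]
    return np.r_[((np.array([crop(q) for q in A])+v[3:]-M)).ravel(),((np.array([crop(q) for q in B])+v[3:]-W)).ravel(),np.array([bx,by])/bw*8]
for n in(4,6):
  for bw in(3,10.,1000.):
    o=least_squares(f,[.65,.65,10,0,0],args=(n,bw));print(n,bw,o.x.round(3),"diff m-th",round(o.x[0]-o.x[1],3),o.fun.round(0))
```

```text
4 3 [ 0.65   0.62  10.282  0.636 -0.234] diff m-th 0.031 [ 5. -1. -1.  1. -6.  3. -1. -1.  2.  0. -0.  2.  3.  0. -6. -3.  2. -1.]
4 10.0 [ 0.656  0.627 10.476  2.629  0.395] diff m-th 0.029 [ 5. -2. -0. -0. -5.  3. -1. -1.  2. -0. -0.  1.  3.  1. -6. -3.  2.  0.]
4 1000.0 [ 0.665  0.638 10.466  5.238  2.28 ] diff m-th 0.027 [ 5. -2. -0. -1. -5.  4.  0. -1.  1. -1. -0.  1.  4.  2. -5. -2.  0.  0.]
6 3 [ 0.651  0.609 10.33   0.71  -0.187] diff m-th 0.042 [ 5. -1. -1.  1. -6.  3. -1. -1.  2.  1.  0.  2.  2.  0. -7. -4.  2. -0.]
6 10.0 [ 0.657  0.618 10.517  3.102  0.755] diff m-th 0.04 [ 5. -2. -0. -0. -5.  3. -0. -1.  2.  0.  0.  1.  3.  1. -6. -3.  2.  1.]
6 1000.0 [ 0.669  0.632 10.487  6.372  3.151] diff m-th 0.037 [ 5. -3. -0. -1. -5.  4.  0. -0.  2. -1. -0.  1.  4.  2. -6. -2.  0.  0.]
```

Image and arm disagree slightly. The arm says the lid is at 0.653, but the red mark still hides part of the pointer's right side, so the lid is about 0.03 rad low. I trust the differential image, so I'll raise it by that much.

Emit:
apply_moves:
  series:
    - {"linear": [0.22,-0.05,0.19],"twist": [0.001,0.004,0]}
    - {"linear": [0.22,-0.05,0.18],"twist": [0.001,0.004,0]}
    - {"linear": [0,0,0],"twist": [0,0,0]}
    - {"linear": [0,0,0],"twist": [0,0,0]}

```text
time: 16.08
tool_pos: [627.3, -100.9, 243.7]
eef_rot: [[-0.433, 0.87, -0.237], [0.108, -0.211, -0.971], [-0.895, -0.446, -0.003]]
force: [-2.6, 0.5, -6.8]
finger_gap: 14.9
```

```bash
python3 st.py
python3 - <<'E'
from plant import manip
import cv2
c=manip.camera("scene")["frame"][:,:,::-1];cv2.imwrite("pics/raw5.png",c)
a=cv2.resize(c[170:230,305:355],(500,600),interpolation=cv2.INTER_LINEAR)
cv2.imwrite("pics/s5.png",a)
E
```

```text
16.075 [ 627.3 -100.9  243.7] th,dr,y,tilt [  0.684   0.618 -11.727   0.462] F [-2.6  0.5 -6.8] gap 14.9 j [ 17.  50. -22.  54.  10. 104. -15.]
[[-0.433, 0.87, -0.237], [0.108, -0.211, -0.971], [-0.895, -0.446, -0.003]]
```

View pics/s5.png

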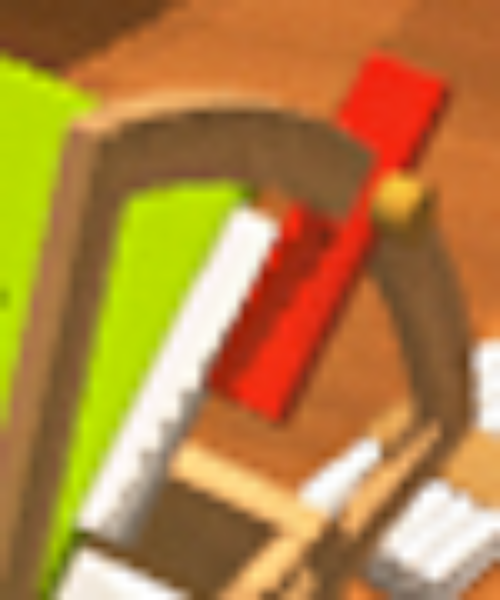

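This crop shows the pointer's whole top face, outer corners (237,207) and (280,225), running along the red mark's left edge from (212,375) to (375,52) with a hairline gap. I'll refit.

Run:
```python
from mk import *
M=np.array([(375,52),(447,84),(212,375),(280,420)],float)
W=np.array([(237,207),(280,225),(80,527),(125,543)],float)
cr=lambda q:crop(q,10,(305,170))
def f(v,y0,full,bw):
    m,th,dr,bx,by=v
    A=[face(r,y,m) for r in(259.5,174.5) for y in(164,184)]
    B=[face(r-dr,y,th) for r in(225,145) for y in(y0,y0+12)]
    a=(np.array([cr(q) for q in A])+v[3:]-M); b=(np.array([cr(q) for q in B])+v[3:]-W)
    return np.r_[a.ravel(),b.ravel(),np.array([bx,by])/bw*10]
for y0 in(150,151,152):
  for bw in(3,1000.):
    o=least_squares(f,[.65,.65,10,0,0],args=(y0,1,bw));print(y0,bw,o.x.round(3),"m-th",round(o.x[0]-o.x[1],3),o.fun.round(0))
```

```text
150 3 [ 0.651  0.638 10.552  0.918 -0.653] m-th 0.013 [-0.  0.  2. -1. -7. 10. -2. -0.  2.  2.  2.  3. -3. -6. -5. -1.  3. -2.]
150 1000.0 [ 0.666  0.658 11.06   7.942  1.3  ] m-th 0.008 [ 1. -3.  4. -4. -4. 10.  1. -1.  1.  1.  2.  2. -2. -5. -4.  1.  0.  0.]
151 3 [ 0.651  0.649 10.688  0.838 -0.699] m-th 0.002 [-0.  0.  2. -1. -7. 10. -2. -0.  1.  1.  2.  3. -2. -5. -4. -0.  3. -2.]
151 1000.0 [ 0.661  0.662 11.221  6.102 -0.133] m-th -0.002 [ 1. -3.  4. -4. -5.  9.  1. -2.  1.  1.  2.  2. -1. -4. -3.  1.  0. -0.]
152 3 [ 0.65   0.659 10.805  0.76  -0.744] m-th -0.009 [-0.  1.  2. -1. -7. 10. -2. -0.  1.  1.  2.  2. -1. -4. -4.  1.  3. -2.]
152 1000.0 [ 0.655  0.667 11.383  4.288 -1.577] m-th -0.012 [ 2. -2.  4. -4. -5.  8.  1. -2.  1.  0.  2.  1. -1. -4. -3.  2.  0. -0.]
```

The difference is now within about ±0.012 rad. I'll lower it about 1 mm to split the image and arm estimates, then do a final check.

Emit:
apply_moves:
  series:
    - {"linear": [-0.1,0.02,-0.08],"twist": [0,0,0]}
    - {"linear": [0,0,0],"twist": [0,0,0]}
    - {"linear": [0,0,0],"twist": [0,0,0]}
    - {"linear": [0,0,0],"twist": [0,0,0]}
    - {"linear": [0,0,0],"twist": [0,0,0]}

```text
time: 16.75
tool_pos: [626.5, -100.7, 242.9]
eef_rot: [[-0.432, 0.87, -0.237], [0.108, -0.211, -0.971], [-0.895, -0.445, -0.003]]
force: [-2.4, 1.5, -6.4]
finger_gap: 14.8
```

```bash
python3 st.py
python3 - <<'E'
from plant import manip
import cv2
c=manip.camera("scene")["frame"][:,:,::-1]
cv2.imwrite("pics/s6.png",cv2.resize(c[110:310,130:390],(780,600),interpolation=cv2.INTER_CUBIC))
E
python3 st.py
```

```text
16.75 [ 626.5 -100.7  242.9] th,dr,y,tilt [  0.678   0.592 -11.711   0.461] F [-2.4  1.5 -6.4] gap 14.8 j [ 17.  50. -22.  55.  10. 104. -15.]
[[-0.432, 0.87, -0.237], [0.108, -0.211, -0.971], [-0.895, -0.445, -0.003]]
16.8 [ 626.4 -100.7  242.9] th,dr,y,tilt [  0.678   0.59  -11.743   0.461] F [-2.2  1.6 -7.3] gap 14.9 j [ 17.  50. -22.  55.  10. 104. -15.]
[[-0.432, 0.87, -0.237], [0.108, -0.211, -0.971], [-0.895, -0.445, -0.003]]
```

View pics/s6.png

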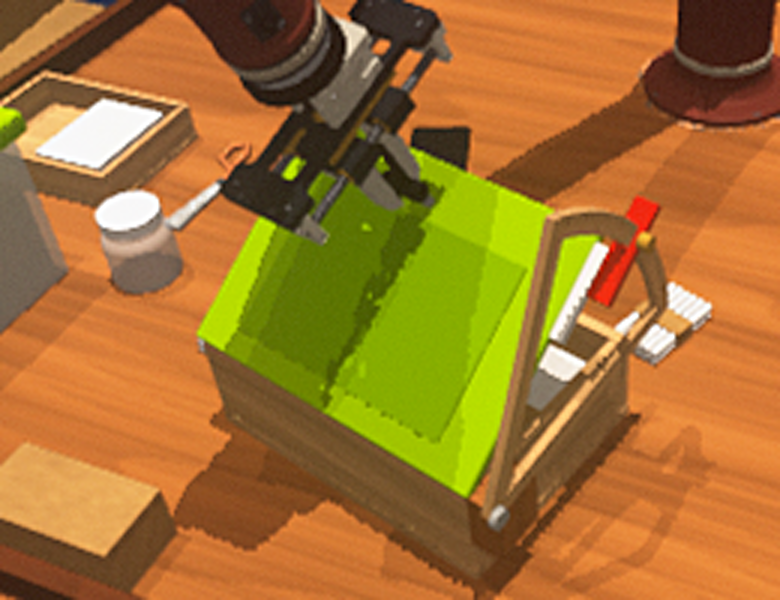

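The gripper holds the handle at (405,185). The pointer at (580,290) lies along the red mark at (625,250), and the jar, scissors and bundle are where they were. Handing in.

```bash
python3 -c "
from plant import manip
print(manip.hand_in())"; python3 st.py
```

```text
the job is handed in; nothing more can be done
None
the job is handed in; nothing more can be done
```

The job is handed in: the turnbutton is turned aside and the gripper is holding the green lid open at the red mark, at 16.8 s on the clock.

- **Turnbutton:** I gripped it by the fin and turned it about 92° anticlockwise, to roughly +1.57 rad. The scene and wrist pictures showed it lying along the chest's front, clear of the lid.
- **Lid:** I gripped the handle and lifted along the hinge arc with the tool tilting along. The hold is steady at about 7 N load, and the finger opening stayed near 15 mm.
- **Alignment:** The last fit of pointer against mark, from one picture, put them within about ±0.012 rad. I then lowered the lid about 1 mm and did not refit.
- **Disagreement:** The arm's own geometry read the lid at 0.678 rad, against 0.65–0.67 rad for the mark from the pictures. It may be a little high, perhaps because the bar slipped slightly in the pads. I trusted the picture.
- **Surroundings:** In the last picture the red mark, jar, scissors and front bundle looked undisturbed. The other bystanders were not in that crop and I did not recheck them.

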